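# Try the ratchet of the bottle-scoring turntable and index it to the post

## Task

Check the ratchet on the toothed bottle turntable: swing its lever anticlockwise (seen from above) all the way back to the stop, which should leave the turntable standing still, then pull the lever clockwise so that the ratchet grips and carries the turntable round, until the turntable's pointer points at the fixed index post. Stop there and let go of the lever.

Things in the scene. Friction and masses are not known exactly. Their poses are not given: they have to be found in the camera images.
- jig: Fixed jig: round grey base plate 220 mm wide; origin: underside centre on the pivot axis, z up. Turntable on it: saw-toothed wheel 140 mm wide (top 36 mm high) with chuck and green tumbler (76 mm wide, rim 121 mm high) and a dark pointer, 24 mm wide, tip 77 mm from the axis. Fixed index post, 16 mm square, 60 mm high, 100 mm from the axis along +y. The crank on a square foot is not part.
- lever (a joint): Lever angle, rad, anticlockwise from above: 0 = clockwise stop (starts near it), 1.7 = anticlockwise stop. The lever points along the jig's x turned by (value - 0.85) about z. Anticlockwise it runs loose (1 N), its pawl clicking over the teeth; clockwise it is loose for up to one tooth (0.21 rad), then turns the turntable angle for angle (3 to 4 N at the grip). Stays where left.
- grip (a point): Middle of the lever's upright wooden handgrip: 24 mm in diameter, from 22 to 84 mm above the bench, 160 mm from the pivot axis at the lever's outer end; this point is 55 mm above the bench. The grip spins freely on its pin, so the fingers need not turn with the lever. Below it is the lever, a flat steel bar, top 20 mm high.
- turntable (a joint): Turntable angle, rad, anticlockwise from above; 0 when its pointer points exactly at the index post. Starts 0.7 to 1.0 anticlockwise of the post. Stiff (0.5 N m of friction), stays where left. The lever carries it clockwise only and cannot bring it back once past the post.

How it is judged:
On the way, in this order (a step that is already met when the one before it is completed fails the run):
1. the lever is swung back to within 14 degrees of its anticlockwise stop while the turntable stands where it was (value of joint lever above 1.45 rad and value of joint turntable between 0.6 and 1.1 rad), for 0.1 s.
2. the lever, pulled clockwise, is carrying the turntable with it, clear of its start (velocity of joint each of lever, turntable below -0.02 rad/s and value of joint turntable below 0.6 rad), for 0.1 s.
At the end, for the whole second after the job is handed in: The turntable's pointer is within 10 degrees of the index post and at rest, the lever has come forward from its back stop (below 1.4 rad), and it has been let go (value of joint turntable between -0.175 and 0.175 rad and value of joint lever below 1.4 rad and velocity of joint turntable between -0.05 and 0.05 rad/s); the robot touches nothing.
It also fails if it takes over 42 s, if anything falls off the work surface, if the arm or the gripper's body presses on something with over 40 N, if the wrist force passes 120 N, or if a joint passes its speed limit or range.

## Robot

A 6-joint arm with a two-finger parallel gripper is mounted at the origin on the work surface. World frame = base frame: x ahead of the robot, y to its left, z up, the work surface at z = 0. Lengths are in m, angles in rad, forces in N, time in s.
With the tool pointing down it reaches from about 0.375 to 0.9 m from the base axis. Payload 3.1 kg.
Tool frame: the origin (TCP) lies at the very end of the fingers, on their centre line; the grasp point (between the pads) lies 19 mm behind it; z points along the fingers, y is the direction in which the jaws open and shut (so a half turn about z gives the same grasp; the last joint's range is limited). The gripper opens to 87 mm and grips with 3 to 60 N. Pads are 19 mm wide; open, the fingers measure 117 mm over their backs; the gripper's body (75 mm by 190 mm) begins 51 mm behind the grasp point.
Start: joints at [1.163, 0.527, 1.433, -0, 1.181, -0.178], TCP at [0.142, 0.609, 0.223] pointing down, gripper open.
Joint ranges: [-3.08, 3.08], [-0.75, 2.2], [0.22, 2.44], [-1.43, 4.57], [0, 2.65], [-2.85, 2.85]. Speed limits (rad/s): [2.79, 2.79, 3.14, 3.14, 3.14, 3.14].

## Interface

Orientations are given as a unit quaternion [x, y, z, w].
In Python, from rig import robot gives the robot as it stands. The module is installed in compiled form; this text tells all that it offers.
- The arm moves only by the tool send_rows, never from a script. Its argument "deltas" is a list of rows, each an object of numbers: "tx", "ty", "tz": the shift along the tool's x, y, z in cm; "rx", "ry", "rz": the turn, a rotation vector about the tool's x, y, z in rad. A call has 1 to 5 rows; each row is the pose to reach, as a shift and turn from the pose commanded when the call began, along the tool's axes at that moment; what a row does not reach only later rows make up. A row lasts 1/12 s, in which the tool goes at most 41.7 mm and 7.16 degrees, less where a joint would pass 70% of its speed; a pose out of reach is approached as far as the arm can. A call with a gripper value outside its range is refused whole. "claw" is the finger opening in cm, from 0 to 8.7, set as the call begins (left out, the last holds). The fingers move at their own pace and stop on an object; "squeeze" is the grip in N (left out, the last holds). Time passes only in rows, so rows that repeat a pose let the fingers close. It gives the time, the measured TCP pose, the force and the opening at its end, in the units of the state.
- robot.get_obs(): the state, without advancing time (a new reading comes with each control period).
- robot.camera(name): name is "scene" or "side" or "wrist"; returns a dict with "color" (384x512x3 uint8, red, green, blue), "z_map" (384x512 float32, m along the optical axis (not along the pixel's ray), 0 where there is no reading), "intrinsics" (3x3 intrinsics, pixels), "R" (3x3) and "t" (3): a world point X has camera coordinates R X + t; the wrist camera has in their place "tool_from_camera" (4x4, takes a point from camera to tool coordinates, whose origin is the TCP and whose axes are the flange's). Camera axes: x right, y down, z forward; pixel columns grow to the right and rows downward; lengths in m; the calibration is good to about 2 mm. A picture is of the moment at which its call begins: read the wrist's pose just before it.
- robot.hand_in(): hands the job in, once; it reports no verdict.
Trained networks look in the newest picture that a camera, given by its name, has taken for a name from the list of things; names that differ only in an ending like _2 or _b are one class to them, and where a whole thing is asked for, a point or a joint stands for the part that bears it (a point fixed in the world has none). Each returns a list of dicts, best first, with "p" (0 to 1); they miss things now and then, are a little off and sometimes report something else, mostly with a low value. They report only what shows in the picture. A call takes as long as a camera call.
- robot.outline_of(label, camera): "pixels" (384x512 bool, what is visible of it) and "xy" ([column, row] in pixels, amid what is visible of it).
- robot.tip_of(label, camera): "xy" ([column, row] in pixels: a listed point, or the origin of a listed thing).
The state is a dict: "time": time; "q": joint angles; "joint_velocities": joint speeds; "joint_torque": joint torques, N m; "position": TCP position; "tool_rot": TCP orientation; "ft_force": force on the tool from outside, world axes, zero at the start; "moment": the same for the moment, N m; "grip_width": finger opening in m.
Only numpy, scipy, OpenCV 4.12 (cv2) and the standard library are available. Lean on these libraries where they do the work, as an engineer would, in place of code of your own. Each camera call takes 0.05 s, during which the arm holds its last target.

## Working session

There is one attempt and no reset: what is moved stays moved. The work goes in short steps, Python scripts to look and compute and a tool call to move; the robot and the scene stay as the last step left them, time stands still between calls to the robot, and variables do not carry over. Pictures are saved under pics/ and viewed, and the job is handed in when it is done.

Besides the shell and the picture viewer there is one more tool, called after "Emit:" as a command line: name --argument value ..., lists and objects as JSON in quotes. send_rows: Moves the arm, as the interface text tells. Its arguments: {"type":"object","properties":{"deltas":{"type":"array","items":{"type":"object","properties":{"tx":{"type":"number"},"ty":{"type":"number"},"tz":{"type":"number"},"rx":{"type":"number"},"ry":{"type":"number"},"rz":{"type":"number"}}}},"claw":{"type":"number"},"squeeze":{"type":"number"}},"required":["deltas"]}

```bash
mkdir -p pics; cat > h.py <<'E'
import numpy as np, cv2
from rig import robot
def snap(n,tag):
    c=robot.camera(n); cv2.imwrite(f"pics/{tag}.png",c["color"][:,:,::-1]); return c
def world(c,u,v,z=None):
    K=c["intrinsics"]; R=c["R"]; t=c["t"]
    d=np.linalg.inv(K)@np.array([u,v,1.]); o=-R.T@t; w=R.T@d
    if z is None: return o+w*c["z_map"][int(round(v)),int(round(u))]
    return o+w*(z-o[2])/w[2]
def tri(cs):
    A=np.zeros((3,3));b=np.zeros(3)
    for c,(u,v) in cs:
        R=c["R"];o=-R.T@c["t"];w=R.T@np.linalg.inv(c["intrinsics"])@np.array([u,v,1.]);w/=np.linalg.norm(w)
        P=np.eye(3)-np.outer(w,w);A+=P;b+=P@o
    return np.linalg.solve(A,b)
E
python3 - <<'E'
from h import *
o=robot.get_obs();print(o["time"],o["position"],o["tool_rot"])
C={}
for n in("scene","side"):
    c=C[n]=snap(n,n+"0")
    c2=c["color"][:,:,::-1].copy()
    for l in("jig","grip","lever","turntable"):
        t=robot.tip_of(l,n) if l in("jig","grip") else []
        ou=robot.outline_of(l,n)
        print(n,l,[(x["p"],x["xy"]) for x in t[:3]],[(x["p"],x["xy"],x["pixels"].sum()) for x in ou[:3]])
np.savez("c0.npz",**{n+k:C[n][k] for n in C for k in("color","z_map","intrinsics","R","t")})
E
```

```text
0.0 [0.14202666 0.60787967 0.22155413] [ 1.14639236e-01  9.93406568e-01 -1.06450504e-03 -3.20137784e-04]
scene jig [(0.77, [258.9, 181.1])] [(0.98, [256.2, 176.8], np.int64(10220))]
scene grip [(0.71, [171.2, 174.7])] [(0.96, [187.4, 186.6], np.int64(1263))]
scene lever [] [(0.65, [185.4, 178.4], np.int64(1396))]
scene turntable [] [(0.88, [260.3, 160.9], np.int64(4677))]
side jig [] [(0.89, [215.2, 249.5], np.int64(12942))]
side grip [(0.66, [302.5, 257.1])] [(0.67, [215.2, 247.5], np.int64(12857)), (0.6, [286.6, 262.7], np.int64(1593))]
side lever [] [(0.63, [288.9, 260.3], np.int64(1615)), (0.29, [215.8, 247.0], np.int64(13079))]
side turntable [] [(0.66, [209.6, 225.2], np.int64(5807))]
```

```bash
python3 -c "
import cv2,numpy as np
" ; ls pics
```

```text
scene0.png
side0.png
```

View pics/scene0.png

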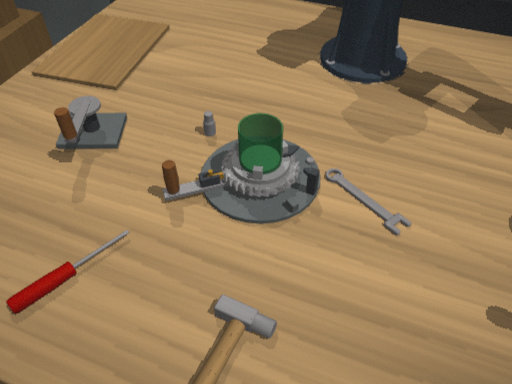

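View pics/side0.png

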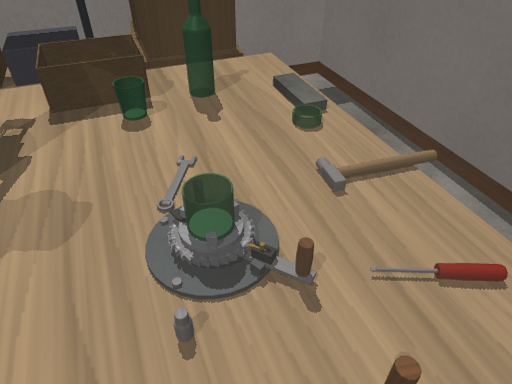

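The scene view shows the jig at about (260,180), with the lever grip on the left at (171,175). A dark post-like thing stands at (312,180). The side view shows the grip at (304,257). A decoy crank sits at (90,120) in the scene view. Next I'll enlarge and triangulate.

```bash
python3 - <<'E'
from h import *
d=np.load("c0.npz")
C={n:{k:d[n+k] for k in("color","z_map","intrinsics","R","t")} for n in("scene","side")}
print("grip",tri([(C["scene"],(171.2,174.7)),(C["side"],(302.5,257.1))]))
print("jig scene z0",world(C["scene"],258.9,181.1,0))
for n,b in(("scene",(150,110,335,225)),("side",(135,165,325,300))):
    im=C[n]["color"][b[1]:b[3],b[0]:b[2],::-1]; cv2.imwrite(f"pics/z_{n}.png",cv2.resize(im,None,fx=4,fy=4,interpolation=cv2.INTER_CUBIC))
# base plate: fit by points from depth with height 2..20mm in the jig outline
for n in C:
    c=C[n]; v,u=np.mgrid[0:384,0:512]; K=c["intrinsics"]
    P=np.stack([(u-K[0,2])/K[0,0],(v-K[1,2])/K[1,1],np.ones_like(u,float)],-1)*c["z_map"][...,None]
    W=(P-c["t"])@c["R"]
    jc=world(C["scene"],258.9,181.1,0)
    r=np.hypot(W[...,0]-jc[0],W[...,1]-jc[1])
    for lo,hi in((.004,.02),(.09,.13)):
        m=(r<.13)&(W[...,2]>lo)&(W[...,2]<hi)
        Q=W[m]; print(n,lo,len(Q),Q.min(0),Q.max(0),cv2.minEnclosingCircle(Q[:,:2].astype(np.float32)))
    hist=np.histogram(W[...,2][r<.12],bins=np.arange(0,.14,.004));print(hist[0])
E
```

```text
grip [ 0.57632825 -0.20148456  0.05482364]
jig scene z0 [ 0.48519451 -0.07774052  0.        ]
scene 0.004 3793 [ 0.36721602 -0.18833612  0.00400948] [0.58680571 0.04300644 0.01999644] ((0.48764634132385254, -0.07639067620038986), 0.12989014387130737)
scene 0.09 1353 [ 0.4372917  -0.11640198  0.09008677] [ 0.51577027 -0.04074248  0.12353809] ((0.47667431831359863, -0.07806573808193207), 0.03952919691801071)
[1141  195 3057  314  165  160  238  192  492  845  130  568  165  173
  130  155  140  164  112  130  137  121  141  155  142  159  148  157
  170  148  206    0    0    0]
side 0.004 5358 [ 0.36625367 -0.18922621  0.00400786] [0.58521977 0.0429006  0.01996847] ((0.48935413360595703, -0.07557126879692078), 0.12964603304862976)
side 0.09 1668 [ 0.43821161 -0.11752234  0.09000856] [ 0.51352979 -0.0403828   0.12217657] ((0.47522830963134766, -0.07934458553791046), 0.039068564772605896)
[ 457  354 4505  179  207  135  267  216 1097  567  140  755  172  129
  101  116  219  155  148  156  164  167  181  179  191  191  198  211
  200  260  146    0    0    0]
```

View pics/z_scene.png

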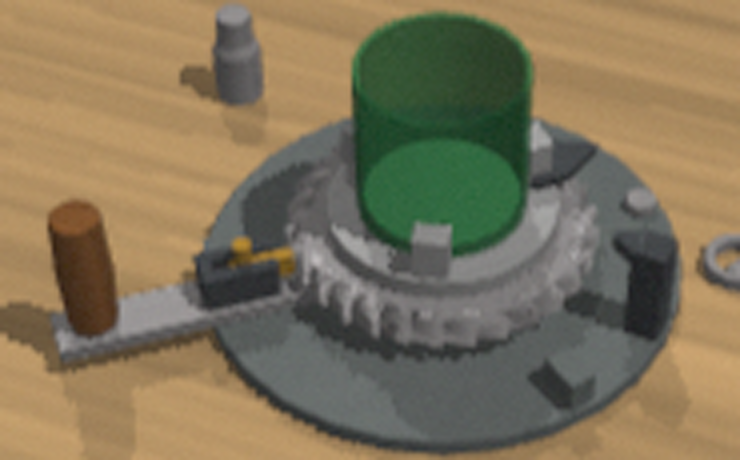

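View pics/z_side.png

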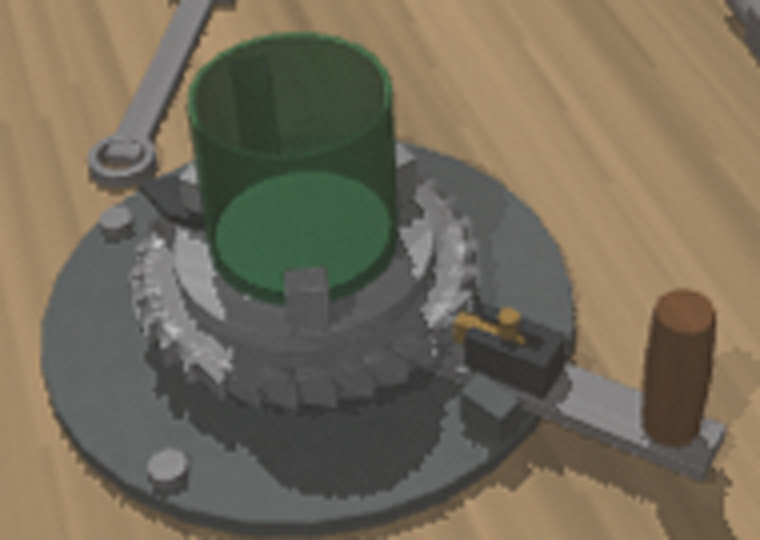

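```bash
python3 - <<'E'
from h import *
d=np.load("c0.npz")
C={n:{k:d[n+k] for k in("color","z_map","intrinsics","R","t")} for n in("scene","side")}
c0=np.array([.4765,-.0785])
for n in C:
    c=C[n]; v,u=np.mgrid[0:384,0:512]; K=c["intrinsics"]
    P=np.stack([(u-K[0,2])/K[0,0],(v-K[1,2])/K[1,1],np.ones_like(u,float)],-1)*c["z_map"][...,None]
    W=(P-c["t"])@c["R"]
    def show(name,m):
        Q=W[m]; 
        if len(Q)==0: print(n,name,0);return
        q=np.median(Q,0)[:2]-c0; print(n,name,len(Q),q,np.hypot(*q),np.degrees(np.arctan2(q[1],q[0])),Q.min(0),Q.max(0), np.median(c["color"][m],0))
    r=np.hypot(W[...,0]-c0[0],W[...,1]-c0[1]); z=W[...,2]
    dark=c["color"].max(-1)<75
    show("post",(r>.08)&(r<.12)&(z>.03)&(z<.065)&(W[...,1]>-.06))
    show("postTop",(r>.08)&(r<.12)&(z>.056)&(z<.064)&(W[...,1]>-.06))
    show("pointer tip",(r>.068)&(r<.082)&(z>.02)&dark&(W[...,0]<c0[0]))
    show("grip",(r>.14)&(r<.18)&(z>.03)&(z<.09)&(W[...,1]<-.1)&(W[...,0]>.5))
    show("gripTop",(r>.14)&(r<.18)&(z>.08)&(z<.09)&(W[...,1]<-.1)&(W[...,0]>.5))
    show("bar",(r>.11)&(r<.14)&(z>.014)&(z<.024)&(W[...,1]<-.1)&(W[...,0]>.5))
E
```

```text
scene post 242 [0.0116177  0.09862882] 0.09931069522203934 83.28196623340152 [0.47474802 0.00158537 0.03000802] [0.53810758 0.02942557 0.06269698] [49. 51. 53.]
scene postTop 106 [0.00722296 0.09719221] 0.09746023332571856 85.74980868167322 [0.47474802 0.00313267 0.05609599] [0.49277248 0.02942557 0.06269698] [69. 73. 75.]
scene pointer tip 5 [-0.05095121  0.05123667] 0.07225802244244935 134.83994711719015 [ 0.42412147 -0.02830495  0.04816278] [ 0.43021541 -0.02579379  0.05082394] [63. 65. 66.]
scene grip 415 [ 0.10966421 -0.11737459] 0.16063322515744413 -46.94505152369198 [ 0.56918161 -0.21129422  0.03000446] [ 0.59306915 -0.18853547  0.08594184] [87. 58. 34.]
scene gripTop 110 [ 0.10475224 -0.12162774] 0.16051896472765725 -49.263229320801955 [ 0.56918161 -0.21129422  0.08041562] [ 0.59072567 -0.19015365  0.08594184] [127.  83.  46.]
scene bar 198 [ 0.08234768 -0.0945862 ] 0.12541008578132656 -48.95684512666787 [ 0.54102075 -0.19199968  0.01431864] [ 0.57503095 -0.15520869  0.02385981] [152.  147.  142.5]
side post 0
side postTop 0
side pointer tip 27 [-0.04978446 -0.02301422] 0.0548465715236363 -155.1899735168923 [ 0.41114193 -0.14817266  0.02299595] [ 0.47617874 -0.02612165  0.05306255] [72. 72. 71.]
side grip 548 [ 0.09807091 -0.12959285] 0.16251834362160708 -52.88295774226425 [ 0.56667148 -0.21369544  0.03004083] [ 0.5899485  -0.19084505  0.08484815] [77. 59. 45.]
side gripTop 157 [ 0.10162113 -0.12352524] 0.15995417291062242 -50.55672198151775 [ 0.56775768 -0.21220719  0.0805173 ] [ 0.5899485  -0.19084505  0.08484815] [114.  82.  59.]
side bar 274 [ 0.07840819 -0.09685212] 0.12461210845331379 -51.00754555583581 [ 0.53724553 -0.19209204  0.01424456] [ 0.57448714 -0.15816669  0.02331968] [134. 131. 131.]
```

Emit:
send_rows --deltas '[{"tx": -2.7,"ty": -3.1,"rz": -0.1},{"tx": -5.4,"ty": -6.2,"rz": -0.2},{"tx": -8.1,"ty": -9.3,"rz": -0.23},{"tx": -10.8,"ty": -12.4,"rz": -0.23},{"tx": -13.5,"ty": -15.5,"rz": -0.23}]' --claw 8.7

```text
schema error: expected keys tx, ty, tz, rx, ry, rz
```

Emit:
send_rows --deltas '[{"tx": -2.7,"ty": -3.1,"tz": 0,"rx": 0,"ry": 0,"rz": -0.1},{"tx": -5.4,"ty": -6.2,"tz": 0,"rx": 0,"ry": 0,"rz": -0.2},{"tx": -8.1,"ty": -9.3,"tz": 0,"rx": 0,"ry": 0,"rz": -0.23},{"tx": -10.8,"ty": -12.4,"tz": 0,"rx": 0,"ry": 0,"rz": -0.23},{"tx": -13.5,"ty": -15.5,"tz": 0,"rx": 0,"ry": 0,"rz": -0.23}]' --claw 8.7

```text
time: 1.12
position: [0.2389, 0.4254, 0.2227]
tool_rot: [-0.001, 1.0, 0.0, 0.0]
ft_force: [1.6, 0.9, -0.4]
grip_width: 0.0869
```

Emit:
send_rows --deltas '[{"tx": -2,"ty": -3.6,"tz": 0,"rx": 0,"ry": 0,"rz": 0},{"tx": -4,"ty": -7.2,"tz": 0,"rx": 0,"ry": 0,"rz": 0},{"tx": -6,"ty": -10.8,"tz": 0,"rx": 0,"ry": 0,"rz": 0},{"tx": -8,"ty": -14.4,"tz": 0,"rx": 0,"ry": 0,"rz": 0},{"tx": -10,"ty": -18,"tz": 0,"rx": 0,"ry": 0,"rz": 0}]'

```text
time: 1.53
position: [0.3392, 0.2453, 0.2229]
tool_rot: [-0.0, 1.0, 0.0, 0.001]
ft_force: [0.8, -0.4, 0.4]
grip_width: 0.0873
```

Emit:
send_rows --deltas '[{"tx": -2,"ty": -3.6,"tz": 0,"rx": 0,"ry": 0,"rz": 0},{"tx": -4,"ty": -7.2,"tz": 0,"rx": 0,"ry": 0,"rz": 0},{"tx": -6,"ty": -10.8,"tz": 0,"rx": 0,"ry": 0,"rz": 0},{"tx": -8,"ty": -14.4,"tz": 0,"rx": 0,"ry": 0,"rz": 0},{"tx": -10,"ty": -18,"tz": 0,"rx": 0,"ry": 0,"rz": 0}]'

```text
time: 1.95
position: [0.4393, 0.0649, 0.2229]
tool_rot: [0.0, 1.0, 0.0, 0.0]
ft_force: [0.9, 0.5, -0.8]
grip_width: 0.087
```

Emit:
send_rows --deltas '[{"tx": -2,"ty": -3.6,"tz": 0,"rx": 0,"ry": 0,"rz": 0},{"tx": -4,"ty": -7.2,"tz": 0,"rx": 0,"ry": 0,"rz": 0},{"tx": -6,"ty": -10.8,"tz": 0,"rx": 0,"ry": 0,"rz": 0},{"tx": -8,"ty": -14.4,"tz": 0,"rx": 0,"ry": 0,"rz": 0},{"tx": -10,"ty": -18,"tz": 0,"rx": 0,"ry": 0,"rz": 0}]'

```text
time: 2.37
position: [0.5393, -0.1152, 0.2227]
tool_rot: [0.0, 1.0, -0.0, 0.0]
ft_force: [1.2, 0.5, 0.3]
grip_width: 0.0872
```

Emit:
send_rows --deltas '[{"tx": -1.4,"ty": -3,"tz": 0,"rx": 0,"ry": 0,"rz": 0},{"tx": -2.8,"ty": -6,"tz": 0,"rx": 0,"ry": 0,"rz": 0},{"tx": -4,"ty": -8.6,"tz": 0,"rx": 0,"ry": 0,"rz": 0},{"tx": -4,"ty": -8.6,"tz": 0,"rx": 0,"ry": 0,"rz": 0}]'

```text
time: 2.7
position: [0.5816, -0.2053, 0.2228]
tool_rot: [0.002, 1.0, -0.002, 0.002]
ft_force: [1.6, -0.5, 0.6]
grip_width: 0.0871
```

```bash
cat >> h.py <<'E'
from scipy.spatial.transform import Rotation as Ro
def wrist(tag):
    o=robot.get_obs(); c=snap("wrist",tag)
    T=np.eye(4);T[:3,:3]=Ro.from_quat(o["tool_rot"]).as_matrix();T[:3,3]=o["position"]
    M=np.linalg.inv(T@c["tool_from_camera"]); c["R"]=M[:3,:3];c["t"]=M[:3,3]; c["o"]=o
    return c
def cloud(c):
    v,u=np.mgrid[0:384,0:512]; K=c["intrinsics"]
    P=np.stack([(u-K[0,2])/K[0,0],(v-K[1,2])/K[1,1],np.ones_like(u,float)],-1)*c["z_map"][...,None]
    return (P-c["t"])@c["R"]
E
python3 - <<'E'
from h import *
c=wrist("w1"); W=cloud(c); print(c["o"]["position"])
for l in("grip","jig"):
    t=robot.tip_of(l,"wrist"); print(l,[(x["p"],x["xy"],world(c,*x["xy"],.055 if l=="grip" else 0)) for x in t])
z=W[...,2]; ok=c["z_map"]>0
m=ok&(z>.079)&(z<.09)&(abs(W[...,0]-.5795)<.03)&(abs(W[...,1]+.2015)<.03)
Q=W[m]; print(len(Q)); 
if len(Q): print(np.median(Q,0),Q.min(0),Q.max(0),cv2.minEnclosingCircle(Q[:,:2].astype(np.float32)))
E
```

```text
[ 0.58157167 -0.20532946  0.22275565]
grip []
jig [(0.75, [350.2, 83.1], array([ 0.47609506, -0.08256061,  0.        ]))]
304
[ 0.57996001 -0.2012085   0.08363811] [ 0.5693957  -0.21168243  0.0798231 ] [ 0.59069026 -0.1906807   0.08553255] ((0.5804632902145386, -0.20103931427001953), 0.011175005696713924)
```

View pics/w1.png

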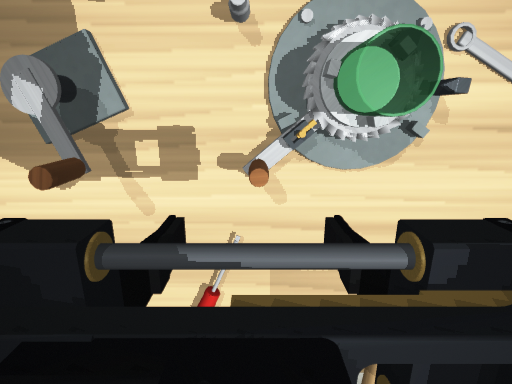

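The wrist view shows the lever grip at (259,176), clear of the crank at (60,175). The post is at (455,87). The measured grip position is (0.580, -0.201) with its top at 84 mm, which agrees with the given sizes. Descending now.

Emit:
send_rows --deltas '[{"tx": 0,"ty": 0.2,"tz": 3.5,"rx": 0,"ry": 0,"rz": 0},{"tx": 0,"ty": 0.2,"tz": 7,"rx": 0,"ry": 0,"rz": 0},{"tx": 0,"ty": 0.2,"tz": 10,"rx": 0,"ry": 0,"rz": 0},{"tx": 0,"ty": 0.2,"tz": 10,"rx": 0,"ry": 0,"rz": 0}]'

```text
time: 3.18
position: [0.5736, -0.1929, 0.117]
tool_rot: [-0.001, 1.0, 0.004, -0.006]
ft_force: [-1.1, 0.8, -0.1]
grip_width: 0.0869
```

```bash
python3 - <<'E'
from h import *
print(robot.get_obs()["position"],robot.get_obs()["time"])
E
```

```text
[ 0.57360967 -0.19288239  0.11699892] 3.1833
```

Emit:
send_rows --deltas '[{"tx": 0,"ty": 0,"tz": 0,"rx": 0,"ry": 0,"rz": 0},{"tx": 0,"ty": 0,"tz": 0,"rx": 0,"ry": 0,"rz": 0}]'

```text
time: 3.35
position: [0.5794, -0.1966, 0.1242]
tool_rot: [-0.001, 1.0, -0.0, 0.001]
ft_force: [1.7, -0.4, -0.6]
grip_width: 0.0871
```

Emit:
send_rows --deltas '[{"tx": 0,"ty": -0.3,"tz": 2.5,"rx": 0,"ry": 0,"rz": 0},{"tx": 0,"ty": -0.3,"tz": 5,"rx": 0,"ry": 0,"rz": 0},{"tx": 0,"ty": -0.3,"tz": 7.6,"rx": 0,"ry": 0,"rz": 0},{"tx": 0,"ty": -0.3,"tz": 7.6,"rx": 0,"ry": 0,"rz": 0},{"tx": 0,"ty": -0.3,"tz": 7.6,"rx": 0,"ry": 0,"rz": 0}]'

```text
time: 3.77
position: [0.5791, -0.2001, 0.0477]
tool_rot: [-0.0, 1.0, -0.0, 0.0]
ft_force: [-0.2, 0.8, -0.0]
grip_width: 0.0866
```

Emit:
send_rows --deltas '[{"tx": 0,"ty": 0,"tz": 0,"rx": 0,"ry": 0,"rz": 0},{"tx": 0,"ty": 0,"tz": 0,"rx": 0,"ry": 0,"rz": 0}]'

```text
time: 3.93
position: [0.5804, -0.2009, 0.0493]
tool_rot: [-0.0, 1.0, -0.001, 0.002]
ft_force: [0.2, -0.4, 0.2]
grip_width: 0.0872
```

```bash
python3 - <<'E'
from h import *
c=wrist("w2"); print(c["o"]["position"],c["o"]["ft_force"])
E
```

```text
[ 0.58042239 -0.20089957  0.04927237] [ 0.18020191 -0.35503201  0.21888134]
```

View pics/w2.png

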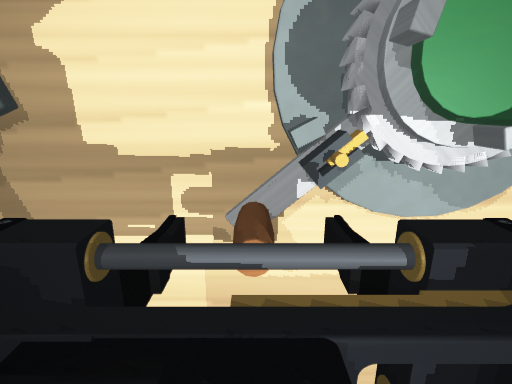

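The grip at (253,240) stands centred between the fingers at (170..340,250). Closing.

Emit:
send_rows --deltas '[{"tx": 0,"ty": 0,"tz": 0,"rx": 0,"ry": 0,"rz": 0},{"tx": 0,"ty": 0,"tz": 0,"rx": 0,"ry": 0,"rz": 0},{"tx": 0,"ty": 0,"tz": 0,"rx": 0,"ry": 0,"rz": 0},{"tx": 0,"ty": 0,"tz": 0,"rx": 0,"ry": 0,"rz": 0},{"tx": 0,"ty": 0,"tz": 0,"rx": 0,"ry": 0,"rz": 0}]' --claw 1.5 --squeeze 25

```text
time: 4.4
position: [0.5786, -0.2, 0.0466]
tool_rot: [-0.0, 1.0, -0.0, 0.0]
ft_force: [-0.4, -0.2, -0.4]
grip_width: 0.0616
```

Emit:
send_rows --deltas '[{"tx": 0,"ty": 0,"tz": 0,"rx": 0,"ry": 0,"rz": 0},{"tx": 0,"ty": 0,"tz": 0,"rx": 0,"ry": 0,"rz": 0},{"tx": 0,"ty": 0,"tz": 0,"rx": 0,"ry": 0,"rz": 0},{"tx": 0,"ty": 0,"tz": 0,"rx": 0,"ry": 0,"rz": 0}]'

```text
time: 4.73
position: [0.5786, -0.2, 0.0465]
tool_rot: [-0.0, 1.0, 0.0, -0.0]
ft_force: [0.3, 1.0, 0.9]
grip_width: 0.0351
```

```bash
python3 - <<'E'
import numpy as np
c=np.array([.4765,-.0795]);r=.16
g=np.array([.580,-.201])
a0=np.arctan2(*(g-c)[::-1]);print(np.degrees(a0))
for k in range(0,21):
    a=a0+k*np.radians(5); p=c+r*np.array([np.cos(a),np.sin(a)]); dd=(p-g)*100
    print(k*5,round(np.degrees(a),1),p.round(4),"tx %.2f ty %.2f"%(-dd[0],dd[1]))
E
```

```text
-49.57392125990087
0 -49.6 [ 0.5803 -0.2013] tx -0.03 ty -0.03
5 -44.6 [ 0.5905 -0.1918] tx -1.05 ty 0.92
10 -39.6 [ 0.5998 -0.1814] tx -1.98 ty 1.96
15 -34.6 [ 0.6082 -0.1703] tx -2.82 ty 3.07
20 -29.6 [ 0.6157 -0.1585] tx -3.57 ty 4.25
25 -24.6 [ 0.622 -0.146] tx -4.20 ty 5.50
30 -19.6 [ 0.6273 -0.1331] tx -4.73 ty 6.79
35 -14.6 [ 0.6314 -0.1198] tx -5.14 ty 8.12
40 -9.6 [ 0.6343 -0.1061] tx -5.43 ty 9.49
45 -4.6 [ 0.636  -0.0923] tx -5.60 ty 10.87
50 0.4 [ 0.6365 -0.0783] tx -5.65 ty 12.27
55 5.4 [ 0.6358 -0.0644] tx -5.58 ty 13.66
60 10.4 [ 0.6339 -0.0505] tx -5.39 ty 15.05
65 15.4 [ 0.6307 -0.0369] tx -5.07 ty 16.41
70 20.4 [ 0.6264 -0.0237] tx -4.64 ty 17.73
75 25.4 [ 0.621  -0.0108] tx -4.10 ty 19.02
80 30.4 [0.6145 0.0015] tx -3.45 ty 20.25
85 35.4 [0.6069 0.0132] tx -2.69 ty 21.42
90 40.4 [0.5983 0.0243] tx -1.83 ty 22.53
95 45.4 [0.5888 0.0345] tx -0.88 ty 23.55
100 50.4 [0.5784 0.0438] tx 0.16 ty 24.48
```

Emit:
send_rows --deltas '[{"tx": 0,"ty": 0,"tz": 0,"rx": 0,"ry": 0,"rz": 0},{"tx": 0,"ty": 0,"tz": 0,"rx": 0,"ry": 0,"rz": 0},{"tx": 0,"ty": 0,"tz": 0,"rx": 0,"ry": 0,"rz": 0},{"tx": 0,"ty": 0,"tz": 0,"rx": 0,"ry": 0,"rz": 0},{"tx": 0,"ty": 0,"tz": 0,"rx": 0,"ry": 0,"rz": 0}]'

```text
time: 5.15
position: [0.579, -0.2003, 0.0465]
tool_rot: [-0.0, 1.0, -0.0, 0.0]
ft_force: [1.4, -1.1, -1.4]
grip_width: 0.0232
```

Gripped at a width of 23 mm. Swinging anticlockwise along the arc.

Emit:
send_rows --deltas '[{"tx": -1.05,"ty": 0.9,"tz": 0,"rx": 0,"ry": 0,"rz": 0},{"tx": -2.0,"ty": 1.95,"tz": 0,"rx": 0,"ry": 0,"rz": 0},{"tx": -2.8,"ty": 3.05,"tz": 0,"rx": 0,"ry": 0,"rz": 0},{"tx": -3.55,"ty": 4.25,"tz": 0,"rx": 0,"ry": 0,"rz": 0},{"tx": -4.2,"ty": 5.5,"tz": 0,"rx": 0,"ry": 0,"rz": 0}]'

```text
time: 5.57
position: [0.6211, -0.1431, 0.0465]
tool_rot: [-0.0, 1.0, 0.0, -0.0]
ft_force: [-2.4, 1.0, 1.8]
grip_width: 0.0233
```

Emit:
send_rows --deltas '[{"tx": -0.55,"ty": 1.3,"tz": 0,"rx": 0,"ry": 0,"rz": 0},{"tx": -0.95,"ty": 2.6,"tz": 0,"rx": 0,"ry": 0,"rz": 0},{"tx": -1.25,"ty": 4.0,"tz": 0,"rx": 0,"ry": 0,"rz": 0},{"tx": -1.4,"ty": 5.35,"tz": 0,"rx": 0,"ry": 0,"rz": 0},{"tx": -1.45,"ty": 6.75,"tz": 0,"rx": 0,"ry": 0,"rz": 0}]'

```text
time: 5.98
position: [0.6343, -0.0759, 0.0465]
tool_rot: [-0.0, 1.0, 0.0, -0.001]
ft_force: [-5.2, -3.0, 3.3]
grip_width: 0.0234
```

Emit:
send_rows --deltas '[{"tx": 0.05,"ty": 1.4,"tz": 0,"rx": 0,"ry": 0,"rz": 0},{"tx": 0.25,"ty": 2.8,"tz": 0,"rx": 0,"ry": 0,"rz": 0},{"tx": 0.6,"ty": 4.15,"tz": 0,"rx": 0,"ry": 0,"rz": 0},{"tx": 1.0,"ty": 5.45,"tz": 0,"rx": 0,"ry": 0,"rz": 0},{"tx": 1.55,"ty": 6.75,"tz": 0,"rx": 0,"ry": 0,"rz": 0}]'

```text
time: 6.4
position: [0.6182, -0.0092, 0.0465]
tool_rot: [-0.0, 1.0, -0.0, -0.001]
ft_force: [-4.9, -4.3, 2.7]
grip_width: 0.0233
```

Emit:
send_rows --deltas '[{"tx": 0.4,"ty": 0.75,"tz": 0,"rx": 0,"ry": 0,"rz": 0},{"tx": 0.8,"ty": 1.45,"tz": 0,"rx": 0,"ry": 0,"rz": 0},{"tx": 1.35,"ty": 2.3,"tz": 0,"rx": 0,"ry": 0,"rz": 0},{"tx": 1.85,"ty": 3.0,"tz": 0,"rx": 0,"ry": 0,"rz": 0},{"tx": 2.3,"ty": 3.5,"tz": 0,"rx": 0,"ry": 0,"rz": 0}]'

```text
time: 6.82
position: [0.5954, 0.0254, 0.0465]
tool_rot: [-0.001, 1.0, -0.001, -0.001]
ft_force: [-3.3, -4.0, 0.6]
grip_width: 0.0232
```

```bash
python3 - <<'E'
from h import *
c=snap("scene","s1"); b=(150,100,350,230)
cv2.imwrite("pics/s1z.png",cv2.resize(c["color"][b[1]:b[3],b[0]:b[2],::-1],None,fx=4,fy=4,interpolation=cv2.INTER_CUBIC))
o=robot.get_obs();p=o["position"][:2]-[.4765,-.0795];print(o["position"],o["ft_force"],np.hypot(*p),np.degrees(np.arctan2(p[1],p[0])))
E
```

```text
[0.59438556 0.02642069 0.04646742] [-4.09304251 -3.01231103  2.69177008] 0.15848090671965234 41.939831220518585
```

View pics/s1z.png

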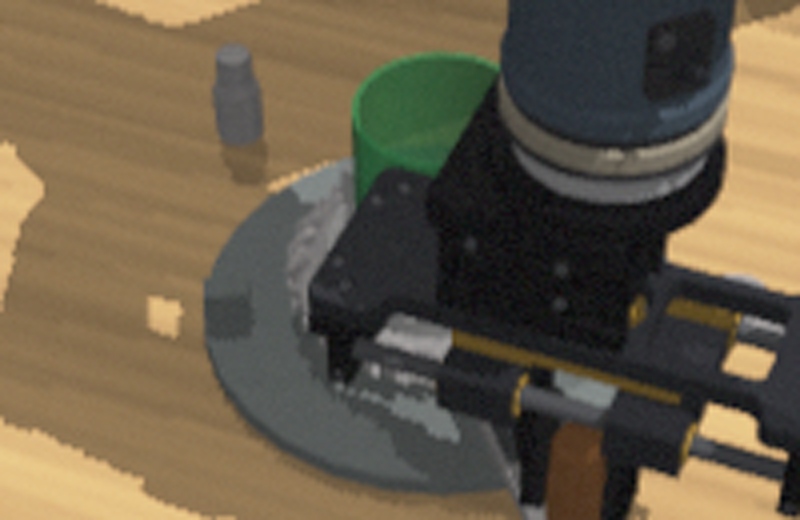

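The view is mostly hidden by the gripper, but the grip is held at (575,480) in the crop. I'll creep on to the stop.

Emit:
send_rows --deltas '[{"tx": 0.2,"ty": 0.2,"tz": 0,"rx": 0,"ry": 0,"rz": 0},{"tx": 0.4,"ty": 0.4,"tz": 0,"rx": 0,"ry": 0,"rz": 0},{"tx": 0.4,"ty": 0.4,"tz": 0,"rx": 0,"ry": 0,"rz": 0}]'

```text
time: 7.12
position: [0.592, 0.0291, 0.0465]
tool_rot: [-0.0, 1.0, -0.0, -0.0]
ft_force: [-2.6, -3.6, 1.5]
grip_width: 0.0236
```

Emit:
send_rows --deltas '[{"tx": 0.2,"ty": 0.2,"tz": 0,"rx": 0,"ry": 0,"rz": 0},{"tx": 0.3,"ty": 0.3,"tz": 0,"rx": 0,"ry": 0,"rz": 0},{"tx": 0.3,"ty": 0.3,"tz": 0,"rx": 0,"ry": 0,"rz": 0}]'

```text
time: 7.37
position: [0.5893, 0.032, 0.0465]
tool_rot: [-0.0, 1.0, -0.0, -0.0]
ft_force: [-3.4, -2.5, 2.1]
grip_width: 0.0234
```

```bash
python3 - <<'E'
from h import *
c=wrist("w3");o=c["o"];p=o["position"][:2]-[.4765,-.0795];print(o["position"],o["ft_force"],np.hypot(*p),np.degrees(np.arctan2(p[1],p[0])))
E
```

```text
[0.58929412 0.03199177 0.04648443] [-3.42713217 -2.53668627  2.13024434] 0.15859675178360427 44.667306714890344
```

View pics/w3.png

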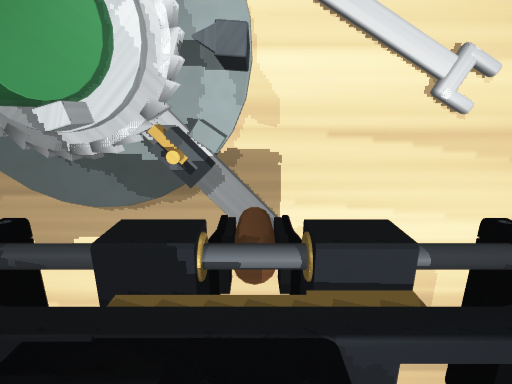

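The wrist view shows the lever bar just short of the stop block at (205,135). The post is at (225,45). I'll creep a little more.

Emit:
send_rows --deltas '[{"tx": 0.2,"ty": 0.2,"tz": 0,"rx": 0,"ry": 0,"rz": 0},{"tx": 0.4,"ty": 0.4,"tz": 0,"rx": 0,"ry": 0,"rz": 0},{"tx": 0.4,"ty": 0.4,"tz": 0,"rx": 0,"ry": 0,"rz": 0}]'

```text
time: 7.67
position: [0.5874, 0.034, 0.0465]
tool_rot: [-0.001, 1.0, -0.002, 0.002]
ft_force: [-0.6, -9.3, -1.7]
grip_width: 0.0234
```

Emit:
send_rows --deltas '[{"tx": 0.15,"ty": 0.15,"tz": 0,"rx": 0,"ry": 0,"rz": 0},{"tx": 0.15,"ty": 0.15,"tz": 0,"rx": 0,"ry": 0,"rz": 0},{"tx": 0.15,"ty": 0.15,"tz": 0,"rx": 0,"ry": 0,"rz": 0}]'

```text
time: 7.92
position: [0.5874, 0.0341, 0.0465]
tool_rot: [-0.001, 1.0, -0.002, 0.003]
ft_force: [1.4, -12.7, -3.7]
grip_width: 0.0234
```

```bash
python3 - <<'E'
from h import *
o=robot.get_obs();p=o["position"][:2]-[.4765,-.0795];print(o["position"],o["ft_force"],np.hypot(*p),np.degrees(np.arctan2(p[1],p[0])))
c=wrist("w4"); W=cloud(c); c0=np.array([.4765,-.0795])
z=W[...,2]; r=np.hypot(W[...,0]-c0[0],W[...,1]-c0[1])
m=(c["z_map"]>0)&(z>.057)&(z<.064)&(W[...,1]>0)&(abs(W[...,0]-.48)<.03)
Q=W[m]; print(len(Q),Q.min(0),Q.max(0)); print(cv2.minAreaRect((Q[:,:2]*1000).astype(np.float32)))
c=snap("side","d1"); W=cloud(c); cv2.imwrite("pics/d1z.png",cv2.resize(c["color"][150:310,120:340,::-1],None,fx=3.5,fy=3.5,interpolation=cv2.INTER_CUBIC))
E
```

```text
[0.58739335 0.03406062 0.04653355] [  1.3604289  -12.73701527  -3.73679443] 0.1587241253862864 45.680834415489464
1568 [0.47536568 0.0016391  0.05702205] [0.49229165 0.02879635 0.06193384]
((483.2084655761719, 15.15487003326416), (27.042861938476562, 16.525779724121094), 85.21403503417969)
```

View pics/d1z.png

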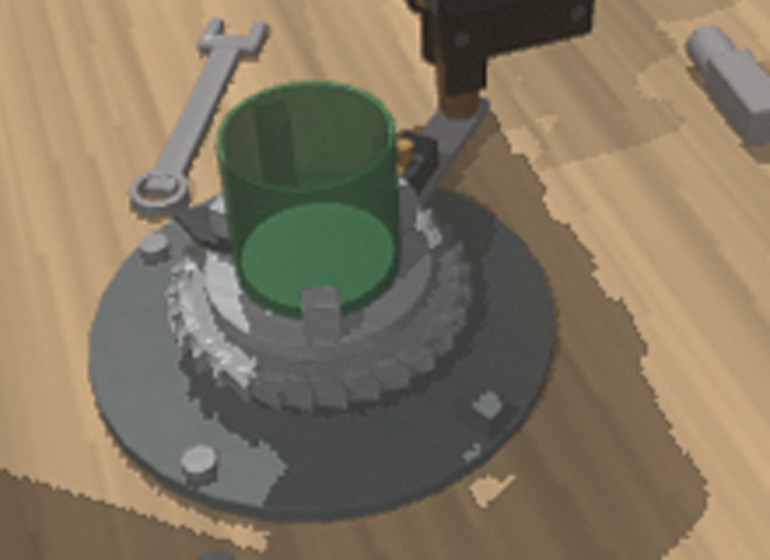

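View pics/w4.png

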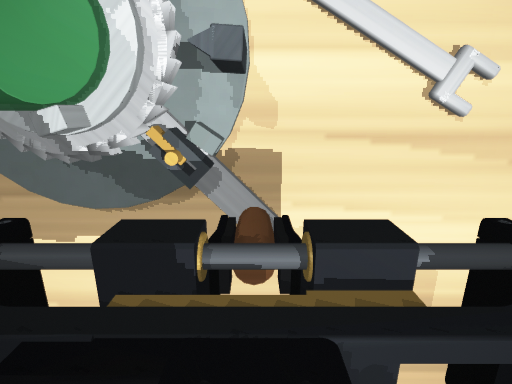

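The side view shows the pointer (dark wedge at crop (195,220)) unmoved, and force rose to 13 N, so the lever is at the stop. Next I'll measure the pointer angle.

```bash
python3 - <<'E'
from h import *
c0=np.array([.4765,-.0795])
for n in("side","scene"):
    c=robot.camera(n); W=cloud(c); z=W[...,2]; d=W[...,:2]-c0; r=np.hypot(d[...,0],d[...,1]); a=np.degrees(np.arctan2(d[...,1],d[...,0]))
    m=(c["z_map"]>0)&(z>.036)&(z<.06)&(r>.05)&(r<.08)&(c["color"].max(-1)<95)
    m&=(a>90)|(a<-150)
    Q=np.c_[a[m],r[m]*1000,z[m]*1000,c["color"][m].max(-1)]
    Q=Q[np.argsort(Q[:,1])]; print(n,len(Q)); print(Q[::max(1,len(Q)//40)].round(0).tolist())
E
```

```text
side 99
[[151.0, 50.0, 52.0, 73.0], [149.0, 51.0, 49.0, 57.0], [147.0, 51.0, 51.0, 87.0], [-168.0, 52.0, 38.0, 92.0], [144.0, 52.0, 55.0, 89.0], [145.0, 52.0, 51.0, 89.0], [149.0, 53.0, 50.0, 56.0], [147.0, 53.0, 53.0, 89.0], [148.0, 53.0, 47.0, 63.0], [147.0, 54.0, 53.0, 89.0], [148.0, 55.0, 49.0, 57.0], [141.0, 55.0, 52.0, 87.0], [144.0, 56.0, 52.0, 88.0], [148.0, 57.0, 46.0, 75.0], [147.0, 57.0, 47.0, 59.0], [144.0, 58.0, 51.0, 88.0], [137.0, 58.0, 50.0, 88.0], [147.0, 58.0, 52.0, 82.0], [142.0, 58.0, 51.0, 89.0], [144.0, 59.0, 51.0, 88.0], [133.0, 60.0, 52.0, 84.0], [139.0, 60.0, 50.0, 88.0], [135.0, 60.0, 51.0, 85.0], [138.0, 61.0, 51.0, 87.0], [145.0, 61.0, 47.0, 72.0], [133.0, 62.0, 52.0, 86.0], [138.0, 62.0, 51.0, 88.0], [135.0, 63.0, 50.0, 85.0], [134.0, 63.0, 51.0, 86.0], [136.0, 63.0, 51.0, 85.0], [143.0, 64.0, 47.0, 82.0], [139.0, 64.0, 51.0, 89.0], [129.0, 65.0, 51.0, 85.0], [134.0, 65.0, 51.0, 84.0], [142.0, 65.0, 50.0, 63.0], [136.0, 66.0, 53.0, 87.0], [139.0, 66.0, 51.0, 88.0], [130.0, 66.0, 51.0, 90.0], [137.0, 67.0, 51.0, 86.0], [138.0, 67.0, 52.0, 90.0], [133.0, 68.0, 51.0, 84.0], [140.0, 68.0, 52.0, 81.0], [140.0, 69.0, 47.0, 89.0], [139.0, 69.0, 48.0, 75.0], [134.0, 71.0, 51.0, 86.0], [136.0, 72.0, 50.0, 87.0], [135.0, 72.0, 51.0, 87.0], [138.0, 74.0, 52.0, 81.0], [136.0, 75.0, 52.0, 86.0], [136.0, 77.0, 51.0, 87.0]]
scene 0
[]
```

```bash
python3 - <<'E'
import numpy as np
c=np.array([.4765,-.0795]);r=.159
s=np.array([.5838,.0375])
for a in np.arange(45.5,-26,-2.5):
    p=c+r*np.array([np.cos(np.radians(a)),np.sin(np.radians(a))]); dd=(p-s)*100
    print(a,p.round(4),"tx %.2f ty %.2f"%(-dd[0],dd[1]))
E
```

```text
45.5 [0.5879 0.0339] tx -0.41 ty -0.36
43.0 [0.5928 0.0289] tx -0.90 ty -0.86
40.5 [0.5974 0.0238] tx -1.36 ty -1.37
38.0 [0.6018 0.0184] tx -1.80 ty -1.91
35.5 [0.6059 0.0128] tx -2.21 ty -2.47
33.0 [0.6098 0.0071] tx -2.60 ty -3.04
30.5 [0.6135 0.0012] tx -2.97 ty -3.63
28.0 [ 0.6169 -0.0049] tx -3.31 ty -4.24
25.5 [ 0.62  -0.011] tx -3.62 ty -4.85
23.0 [ 0.6229 -0.0174] tx -3.91 ty -5.49
20.5 [ 0.6254 -0.0238] tx -4.16 ty -6.13
18.0 [ 0.6277 -0.0304] tx -4.39 ty -6.79
15.5 [ 0.6297 -0.037 ] tx -4.59 ty -7.45
13.0 [ 0.6314 -0.0437] tx -4.76 ty -8.12
10.5 [ 0.6328 -0.0505] tx -4.90 ty -8.80
8.0 [ 0.634  -0.0574] tx -5.02 ty -9.49
5.5 [ 0.6348 -0.0643] tx -5.10 ty -10.18
3.0 [ 0.6353 -0.0712] tx -5.15 ty -10.87
0.5 [ 0.6355 -0.0781] tx -5.17 ty -11.56
-2.0 [ 0.6354 -0.085 ] tx -5.16 ty -12.25
-4.5 [ 0.635 -0.092] tx -5.12 ty -12.95
-7.0 [ 0.6343 -0.0989] tx -5.05 ty -13.64
-9.5 [ 0.6333 -0.1057] tx -4.95 ty -14.32
-12.0 [ 0.632  -0.1126] tx -4.82 ty -15.01
-14.5 [ 0.6304 -0.1193] tx -4.66 ty -15.68
-17.0 [ 0.6286 -0.126 ] tx -4.48 ty -16.35
-19.5 [ 0.6264 -0.1326] tx -4.26 ty -17.01
-22.0 [ 0.6239 -0.1391] tx -4.01 ty -17.66
-24.5 [ 0.6212 -0.1454] tx -3.74 ty -18.29
```

Emit:
send_rows --deltas '[{"tx": -0.4,"ty": -0.35,"tz": 0,"rx": 0,"ry": 0,"rz": 0},{"tx": -0.9,"ty": -0.85,"tz": 0,"rx": 0,"ry": 0,"rz": 0},{"tx": -1.35,"ty": -1.35,"tz": 0,"rx": 0,"ry": 0,"rz": 0},{"tx": -1.8,"ty": -1.9,"tz": 0,"rx": 0,"ry": 0,"rz": 0},{"tx": -2.2,"ty": -2.45,"tz": 0,"rx": 0,"ry": 0,"rz": 0}]'

```text
time: 8.53
position: [0.6049, 0.0131, 0.0464]
tool_rot: [0.0, 1.0, 0.0, -0.002]
ft_force: [-6.0, 0.6, 4.5]
grip_width: 0.0234
```

Emit:
send_rows --deltas '[{"tx": -0.4,"ty": -0.6,"tz": 0,"rx": 0,"ry": 0,"rz": 0},{"tx": -0.75,"ty": -1.2,"tz": 0,"rx": 0,"ry": 0,"rz": 0},{"tx": -1.1,"ty": -1.8,"tz": 0,"rx": 0,"ry": 0,"rz": 0},{"tx": -1.4,"ty": -2.4,"tz": 0,"rx": 0,"ry": 0,"rz": 0},{"tx": -1.7,"ty": -3.05,"tz": 0,"rx": 0,"ry": 0,"rz": 0}]'

```text
time: 8.95
position: [0.6213, -0.0161, 0.0465]
tool_rot: [0.0, 1.0, 0.001, -0.002]
ft_force: [-5.7, 1.1, 3.8]
grip_width: 0.0234
```

Emit:
send_rows --deltas '[{"tx": -0.25,"ty": -0.65,"tz": 0,"rx": 0,"ry": 0,"rz": 0},{"tx": -0.5,"ty": -1.3,"tz": 0,"rx": 0,"ry": 0,"rz": 0},{"tx": -0.7,"ty": -1.95,"tz": 0,"rx": 0,"ry": 0,"rz": 0},{"tx": -0.85,"ty": -2.65,"tz": 0,"rx": 0,"ry": 0,"rz": 0},{"tx": -1.0,"ty": -3.3,"tz": 0,"rx": 0,"ry": 0,"rz": 0}]'

```text
time: 9.37
position: [0.6314, -0.0488, 0.0465]
tool_rot: [0.0, 1.0, 0.002, -0.002]
ft_force: [-6.3, 2.3, 4.3]
grip_width: 0.023
```

```bash
cat > pt.py <<'E'
from h import *
import sys
c0=np.array([.4765,-.0795])
o=robot.get_obs();p=o["position"][:2]-c0;print(o["time"],o["position"],o["ft_force"].round(1),np.hypot(*p),np.degrees(np.arctan2(p[1],p[0])))
for n in("side","scene"):
    c=snap(n,n+sys.argv[1]); W=cloud(c); z=W[...,2]; d=W[...,:2]-c0; r=np.hypot(d[...,0],d[...,1]); a=np.degrees(np.arctan2(d[...,1],d[...,0]))
    m=(c["z_map"]>0)&(z>.044)&(z<.056)&(r>.06)&(r<.08)&(c["color"].max(-1)<100)&(a>70)&(a<150)
    print(n,m.sum(),"r>.06",np.median(a[m]) if m.any() else "", "tip",np.median(a[m&(r>.071)]) if (m&(r>.071)).any() else "")
    b=(120,150,340,310) if n=="side" else (150,90,350,235)
    cv2.imwrite(f"pics/{n}{sys.argv[1]}z.png",cv2.resize(c["color"][b[1]:b[3],b[0]:b[2],::-1],None,fx=3.5,fy=3.5,interpolation=cv2.INTER_CUBIC))
E
python3 pt.py p1
```

```text
9.3667 [ 0.63143449 -0.0488066   0.04646775] [-6.3  2.3  4.3] 0.15794549770299535 11.205530418862132
side 0 r>.06  tip 
scene 42 r>.06 107.97933172586696 tip 109.54421653447253
```

View pics/sidep1z.png

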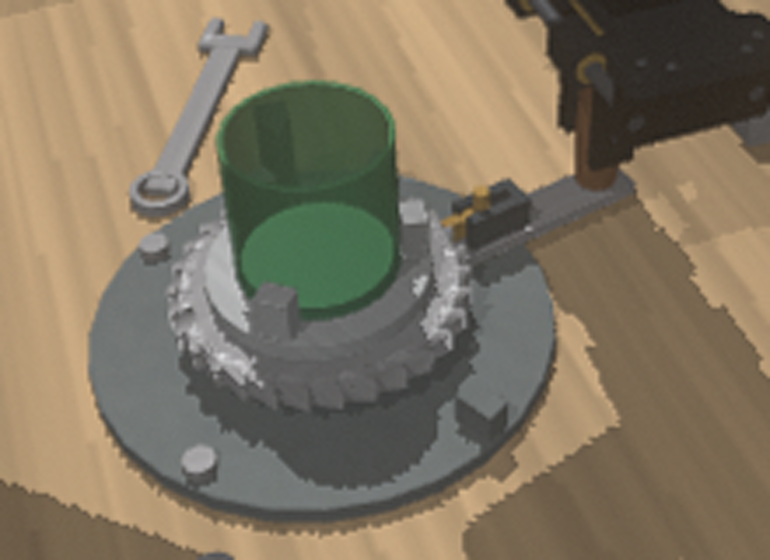

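View pics/scenep1z.png

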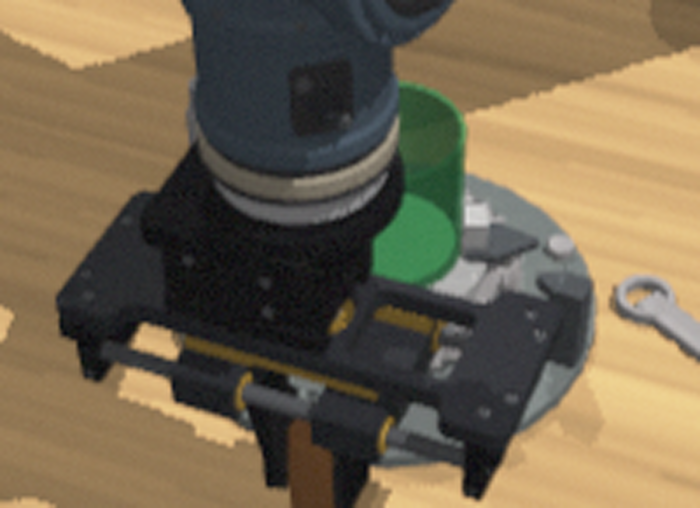

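The scene view shows the pointer at crop (500,240), at a world angle of about 109°. It needs about 23° more to reach the post at crop (570,310). I'll go on 15°, then recheck.

Emit:
send_rows --deltas '[{"tx": -0.1,"ty": -0.7,"tz": 0,"rx": 0,"ry": 0,"rz": 0},{"tx": -0.2,"ty": -1.4,"tz": 0,"rx": 0,"ry": 0,"rz": 0},{"tx": -0.3,"ty": -2.1,"tz": 0,"rx": 0,"ry": 0,"rz": 0},{"tx": -0.35,"ty": -2.75,"tz": 0,"rx": 0,"ry": 0,"rz": 0},{"tx": -0.35,"ty": -3.45,"tz": 0,"rx": 0,"ry": 0,"rz": 0}]'

```text
time: 9.88
position: [0.6344, -0.0826, 0.0464]
tool_rot: [0.0, 1.0, 0.002, -0.003]
ft_force: [-6.5, 3.8, 5.8]
grip_width: 0.0236
```

Emit:
send_rows --deltas '[{"tx": 0,"ty": -0.4,"tz": 0,"rx": 0,"ry": 0,"rz": 0},{"tx": 0,"ty": -0.8,"tz": 0,"rx": 0,"ry": 0,"rz": 0},{"tx": 0,"ty": -0.8,"tz": 0,"rx": 0,"ry": 0,"rz": 0}]'

```text
time: 10.13
position: [0.634, -0.0912, 0.0464]
tool_rot: [0.0, 1.0, 0.002, -0.003]
ft_force: [-6.7, 2.1, 5.1]
grip_width: 0.0231
```

```bash
python3 pt.py p2; python3 - <<'E'
from h import *
wrist("w5")
E
```

```text
10.1333 [ 0.63399556 -0.09121376  0.04643775] [-6.7  2.1  5.1] 0.1579305628175778 -4.253552262248231
side 0 r>.06  tip 
scene 42 r>.06 93.11751692602175 tip 94.96077237011312
```

View pics/w5.png

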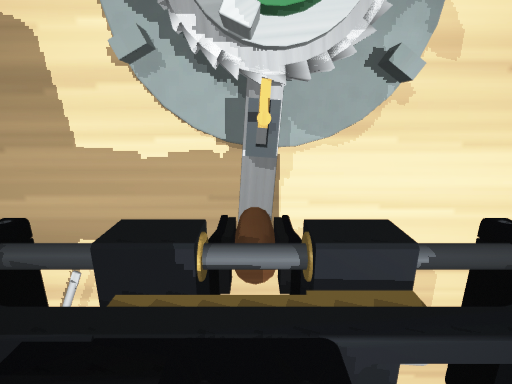

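View pics/scenep2z.png

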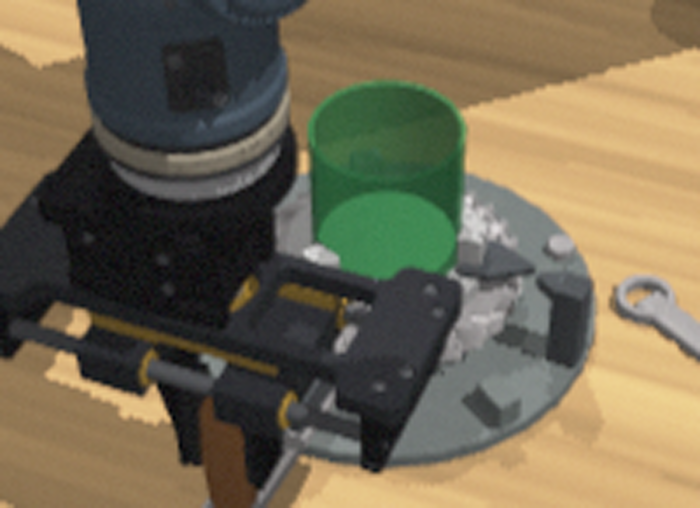

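The pointer now shows at crop (510,262), at about 94.5°, with the post at 86°. I'll move about 8° more.

Emit:
send_rows --deltas '[{"tx": 0.1,"ty": -0.6,"tz": 0,"rx": 0,"ry": 0,"rz": 0},{"tx": 0.15,"ty": -1.2,"tz": 0,"rx": 0,"ry": 0,"rz": 0},{"tx": 0.25,"ty": -1.7,"tz": 0,"rx": 0,"ry": 0,"rz": 0},{"tx": 0.3,"ty": -2.1,"tz": 0,"rx": 0,"ry": 0,"rz": 0},{"tx": 0.3,"ty": -2.1,"tz": 0,"rx": 0,"ry": 0,"rz": 0}]'

```text
time: 10.7
position: [0.6311, -0.1118, 0.0464]
tool_rot: [0.0, 1.0, 0.002, -0.003]
ft_force: [-7.3, 3.7, 5.7]
grip_width: 0.0237
```

```bash
python3 pt.py p3
```

```text
10.7 [ 0.63110904 -0.11184242  0.04644322] [-7.3  3.7  5.7] 0.15795564627852382 -11.815236316242952
side 0 r>.06  tip 
scene 45 r>.06 85.97036167867209 tip 87.10786213625155
```

View pics/scenep3z.png

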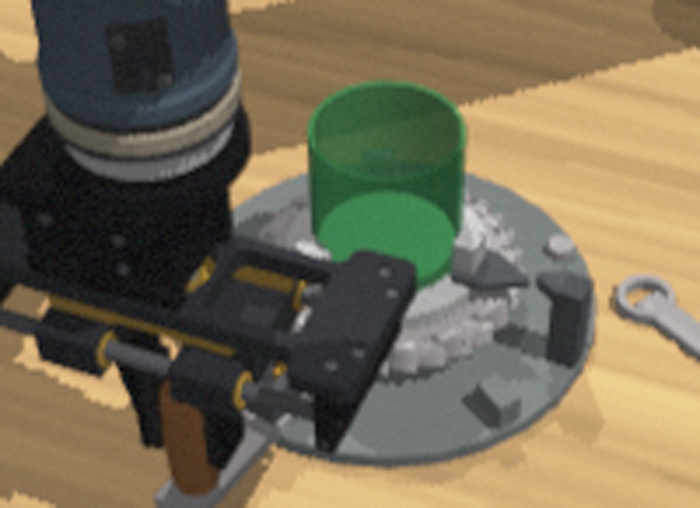

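The pointer tip at crop (525,282) faces the post nose at (540,285), at 86.5–87° against 86°. Releasing and lifting.

Emit:
send_rows --deltas '[{"tx": 0.1,"ty": 0.1,"tz": 0,"rx": 0,"ry": 0,"rz": 0},{"tx": 0.1,"ty": 0.1,"tz": 0,"rx": 0,"ry": 0,"rz": 0},{"tx": 0.1,"ty": 0.1,"tz": 0,"rx": 0,"ry": 0,"rz": 0},{"tx": 0.1,"ty": 0.1,"tz": 0,"rx": 0,"ry": 0,"rz": 0},{"tx": 0.1,"ty": 0.1,"tz": 0,"rx": 0,"ry": 0,"rz": 0}]' --claw 6

```text
time: 11.22
position: [0.6336, -0.1132, 0.0467]
tool_rot: [-0.0, 1.0, -0.0, 0.001]
ft_force: [0.6, -1.3, 0.1]
grip_width: 0.0491
```

Emit:
send_rows --deltas '[{"tx": 0,"ty": 0,"tz": 0,"rx": 0,"ry": 0,"rz": 0},{"tx": 0,"ty": 0,"tz": 0,"rx": 0,"ry": 0,"rz": 0},{"tx": 0,"ty": 0,"tz": 0,"rx": 0,"ry": 0,"rz": 0},{"tx": 0,"ty": 0,"tz": 0,"rx": 0,"ry": 0,"rz": 0},{"tx": 0,"ty": 0,"tz": 0,"rx": 0,"ry": 0,"rz": 0}]'

```text
time: 11.63
position: [0.6326, -0.1131, 0.0465]
tool_rot: [-0.0, 1.0, -0.0, 0.0]
ft_force: [0.6, -0.7, 0.1]
grip_width: 0.0598
```

Emit:
send_rows --deltas '[{"tx": 0,"ty": 0,"tz": -2,"rx": 0,"ry": 0,"rz": 0},{"tx": 0,"ty": 0,"tz": -5,"rx": 0,"ry": 0,"rz": 0},{"tx": 0,"ty": 0,"tz": -8,"rx": 0,"ry": 0,"rz": 0},{"tx": 0,"ty": 0,"tz": -11,"rx": 0,"ry": 0,"rz": 0},{"tx": 0,"ty": 0,"tz": -14,"rx": 0,"ry": 0,"rz": 0}]'

```text
time: 12.05
position: [0.6323, -0.1129, 0.1878]
tool_rot: [-0.0, 1.0, 0.0, -0.0]
ft_force: [-0.2, -0.3, -0.5]
grip_width: 0.0599
```

Emit:
send_rows --deltas '[{"tx": 0,"ty": -3.5,"tz": -2,"rx": 0,"ry": 0,"rz": 0},{"tx": 0,"ty": -7,"tz": -4,"rx": 0,"ry": 0,"rz": 0},{"tx": 0,"ty": -10,"tz": -5,"rx": 0,"ry": 0,"rz": 0},{"tx": 0,"ty": -12,"tz": -5,"rx": 0,"ry": 0,"rz": 0},{"tx": 0,"ty": -12,"tz": -5,"rx": 0,"ry": 0,"rz": 0}]'

```text
time: 12.47
position: [0.6331, -0.2384, 0.2379]
tool_rot: [0.002, 1.0, -0.002, 0.002]
ft_force: [-0.7, 0.1, -0.0]
grip_width: 0.0599
```

Emit:
send_rows --deltas '[{"tx": 0,"ty": 0,"tz": 0,"rx": 0,"ry": 0,"rz": 0},{"tx": 0,"ty": 0,"tz": 0,"rx": 0,"ry": 0,"rz": 0},{"tx": 0,"ty": 0,"tz": 0,"rx": 0,"ry": 0,"rz": 0}]'

```text
time: 12.72
position: [0.6322, -0.2314, 0.2358]
tool_rot: [-0.001, 1.0, 0.001, -0.001]
ft_force: [0.4, -0.1, -0.4]
grip_width: 0.0598
```

```bash
python3 pt.py p4; python3 - <<'E'
from h import *
c0=np.array([.4765,-.0795])
c=robot.camera("scene");W=cloud(c);z=W[...,2]
m=(c["z_map"]>0)&(z>.056)&(z<.064)&(W[...,1]>0)&(W[...,1]<.035)&(abs(W[...,0]-.483)<.02)
q=np.median(W[m],0)[:2]-c0;print("post",m.sum(),q,np.degrees(np.arctan2(q[1],q[0])))
E
```

```text
12.7167 [ 0.63218196 -0.23142226  0.23584155] [ 0.4 -0.1 -0.4] 0.2175252769329101 -44.29973485747727
side 0 r>.06  tip 
scene 65 r>.06 86.31287869137998 tip 86.80380950384803
post 108 [0.0066387  0.09744562] 86.10261808458219
```

View pics/scenep4z.png

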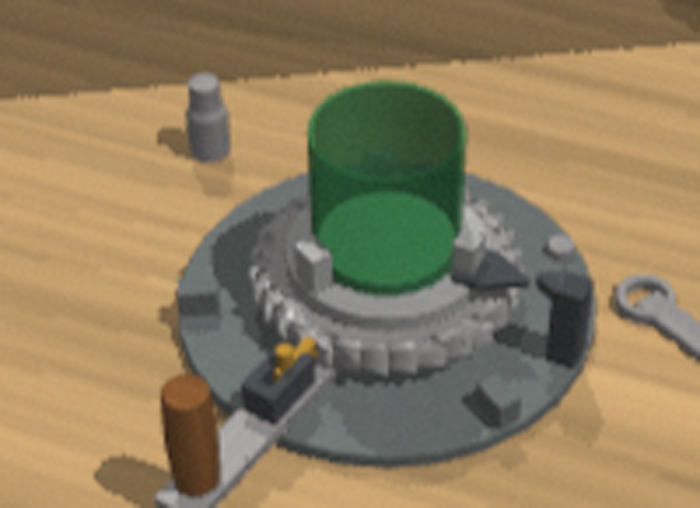

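The pointer at (525,282) points straight at the post nose at (545,285). It reads 86.3–86.8° against 86.1°, and the arm is clear.

```bash
python3 -c "
from rig import robot
print(robot.hand_in())"
```

```text
the job is handed in; nothing more can be done
None
```

I swung the lever anticlockwise to its stop, then pulled it clockwise until the turntable's pointer faced the index post. I let go, lifted clear and handed the job in at about 13 s.

- **Back swing:** the force at the stop rose to about 13 N. The turntable had not moved that I could see: the pointer still stood about 50° (0.88 rad) anticlockwise of the post, measured at the stop from the side view only.
- **Pull:** the ratchet gripped after about 7° of slack and carried the turntable round without a slip. I checked the pointer three times on the way.
- **Last check:** with the arm clear, the pointer read 86.3–86.8° and the post 86.1°, so it is within about 1°. The lever is well forward of its back stop, and the wrist force was about zero.
- **Limits of the checks:** the side view could not see the pointer in the last checks, so the final angle rests on the scene camera alone. No other check failed or disagreed.

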